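# Run out the sole board and hold it for trimming

## Task

Lift the loose yellow guard plate off its two pins on the green trimming bed and lay it down flat on the blue mat. Then slide the wooden sole board outward along the bed, steel-plated nose first, by the dark post at its tail, until the red line across the board lies right over the bed's front edge. In that position the board is nose-heavy, so finish while still holding it: level, resting on the bed, not tipping; and leave the other things on the bench where they are.

Things in the scene. Friction and masses are not known exactly. Their poses are not given: they have to be found in the camera images.
- bed: Fixed green bed, 240 x 128 mm (x, y). Its +x is outward (roughly the robot's left). Origin: centre of its underside, on the table. Aluminium deck 60 mm above the table, 84 mm wide, open at both ends, between two rails 22 mm wide, tops at 86 mm. Two steel pins, 6 mm thick, stand 14 mm proud of the rails (tops at 100 mm), at x = 45, y = +-53 mm.
- bed_edge (a point): Middle of the top of the bed's front (outward) edge, marked by a white strip on the end face: 120 mm outward of the bed's centre, on the deck. Axes as the bed's.
- board: Loose light-wood board, 280 x 80 x 14 mm, flat on the deck between the rails (2 mm play each side). Origin: centre of its underside; +x to its nose, outward. Steel sole plate 6 mm thick on its nose half. 0.4 to 0.7 kg, balances about 35 mm ahead of its centre: with the red line at the edge it tips unless the tail is held. At the start the line is 70 to 110 mm short of the edge, under the guard.
- board_line (a point): Middle of the red line (6 mm wide, across the board), at the height of the board's underside: 10 mm behind the board's centre, so 105 mm ahead of the post. Axes as the board's.
- board_post (a point): Middle of the top of the square dark wooden post on the board's tail, 26 x 26 mm, 115 mm behind the board's centre; this point is 65 mm above the board's underside, 51 mm above its top face. Axes as the board's.
- guard: Loose yellow plate, 90 x 128 x 5 mm (x, y, z), 0.17 kg. At the start it lies on the rails, its two 9 mm holes over the bed's pins, axes along the bed's; it must rise 15 mm to clear them. While it is there the board's post runs into it before the line reaches the edge. Origin: centre of its underside.
- guard_handle (a point): Middle of the top of the guard's black bar handle: a block 14 mm thick (guard x), 60 mm long (guard y), 36 mm tall above the plate, at the plate's centre; this point is 41 mm above the plate's underside.
- mat: Fixed blue mat, 180 x 200 x 4 mm (x, y, z), flat on the table. Origin: centre of its underside.
- hammer: cobbler's hammer lying flat; bystander, leave it alone
- screwdriver: screwdriver lying flat; bystander, leave it alone
- brush: brush lying flat; bystander, leave it alone
- tack_jar: jar with a red cap, 60 mm across, 80 mm tall, standing; bystander, leave it alone
- polish_tin: round red tin, 76 mm across, 26 mm tall; bystander, leave it alone
- glue: white bottle with an orange cap, 64 mm across, 150 mm tall, standing; bystander, leave it alone
- last: wooden shoe last, about 200 x 68 x 85 mm; bystander, leave it alone
Things that resemble listed ones, but are neither listed nor needed, are in the scene too. Of the things shaped like the guard, the yellow one is meant.

How it is judged:
On the way, in this order (a step that is already met when the one before it is completed fails the run):
1. the guard plate lies flat on the mat, let go (contact force between guard and mat above 0.3 N and angle between guard's own z axis and vertical below 0.08 rad and contact force between guard and the fingers below 0.1 N and linear speed of guard below 0.02 m/s and height (world z) of guard_handle above 0.035 m and x of guard in the frame of mat between -0.08 and 0.08 m and y of guard in the frame of mat between -0.08 and 0.08 m), for 0.3 s.
2. the board's red line is over the bed's front edge, the board level on the bed and held (x of board_line in the frame of bed_edge between -0.006 and 0.006 m and y of board_line in the frame of bed_edge between -0.006 and 0.006 m and z of board_line in the frame of bed_edge between -0.004 and 0.004 m and angle between board's own z axis and vertical below 0.05 rad and contact force between board and bed above 0.3 N and contact force between board and the fingers above 1 N), for 0.2 s.
At the end, for the whole second after the job is handed in: Red line within 6 mm of the bed's front edge; board level within 0.05 rad, at deck height within 4 mm, resting on the bed (over 0.3 N), still, held by the fingers (over 1 N); guard flat, upright and released on the mat, centre within 80 mm of the mat's along each mat axis (all of step 1 and all of step 2 and linear speed of board below 0.01 m/s); the arm keeps its last pose, push and grip.
It fails at once if the board tips (angle between board's own z axis and vertical above 0.2 rad).
It fails at once if a bystander is disturbed (moved over 30 mm) (distance of any of hammer, screwdriver, brush, tack_jar, polish_tin, glue, last from where it was at the start of the episode above 0.03 m).
It also fails if it takes over 58 s, if anything falls off the work surface, if the arm or the gripper's body presses on something with over 40 N, if the wrist force passes 120 N, or if a joint passes its speed limit or range.

## Robot

A 6-joint arm with a two-finger parallel gripper is mounted at the origin on the work surface. World frame = base frame: x ahead of the robot, y to its left, z up, the work surface at z = 0. Lengths are in m, angles in rad, forces in N, time in s.
With the tool pointing down it reaches from about 0.425 to 0.95 m from the base axis. Payload 3.5 kg.
Tool frame: the origin (TCP) lies on the centre line of the jaws, within the pads' length; the fingertips stand 25 mm ahead of it and the grasp point (between the pads) lies 6 mm ahead of it (ctrl.finger_overhang is the distance from the TCP to the fingertips, in m); z points along the fingers, y is the line along which they close (so a half turn about z gives the same grasp; the last joint's range is limited). The gripper opens to 85 mm and grips with 20 to 120 N. Pads are 22 mm wide; open, the fingers measure 114 mm over their backs; the gripper's body (76 mm by 85 mm) begins 54 mm behind the grasp point. The pads swing forward as they close: fully open they stand 13 mm farther back than shut.
Start: joints at [1.16, 0.286, 1.577, -0, 1.279, -0.15], TCP at [0.174, 0.652, 0.256] pointing down, gripper open.
Joint ranges: [-2.77, 2.77], [-0.9, 2.22], [0.21, 2.48], [-1.53, 4.67], [0.24, 2.81], [-2.84, 2.84]. Speed limits (rad/s): [2.79, 2.79, 3.14, 3.14, 3.14, 3.14].

## Interface

Orientations are given as a unit quaternion [x, y, z, w].
In Python, from plant import get_state, imaging, job, ctrl gives the robot as it stands.
- The arm moves only by the tool jog_arm, never from a script. Its argument "increments" is a list of rows, each an object of numbers: "dx", "dy", "dz": the shift along the world's x, y, z each as a share of 12 cm, from -1 to 1; "ax", "ay", "az": the turn, a rotation vector about the world's x, y, z each as a share of pi/2 rad, from -1 to 1; "gripper": the gripper command: -1 is shut, 1 is fully open, values between are in proportion. A call has 1 to 10 rows; each row is the pose to reach, as a shift and turn from the pose commanded when the call began; what a row does not reach only later rows make up. A row lasts 1/10 s, in which the tool goes at most 50 mm and 8.59 degrees, less where a joint would pass 70% of its speed; a pose out of reach is approached as far as the arm can. A call with a number of a shift or a turn outside -1 to 1 is refused whole. A call with a gripper value outside its range is refused whole. The fingers move at their own pace and stop on an object; "force" is the grip in N (left out, the last holds). Time passes only in rows, so rows that repeat a pose let the fingers close. It gives the time, the measured TCP pose, the force, the opening and the grip force at its end, in the units of the state.
- get_state(): the state, without advancing time (a new reading comes with each control period).
- imaging.read_camera(name): name is "scene" or "side" or "wrist"; returns a dict with "frame" (480x640x3 uint8, blue, green, red), "depth" (480x640 float32, m along the optical axis (not along the pixel's ray), 0 where there is no reading), "camera_matrix" (3x3 intrinsics, pixels), "extrinsics" (4x4, takes a point from camera to world coordinates); the wrist camera has in their place "mount" (4x4, takes a point from camera to tool coordinates, whose origin is the TCP and whose axes are the flange's). Camera axes: x right, y up, looking along -z (the intrinsics and any distortion apply to the point x, -y, -z); pixel columns grow to the right and rows downward; lengths in m; the calibration is good to about 2 mm. The wrist camera is an equidistant fisheye: a pixel r from the principal point sees the ray r / f radians off the axis. A picture is of the moment at which its call begins: read the wrist's pose just before it.
- job.sign_off(): hands the job in; it is judged then, once.
The state is a dict: "time": time; "qpos": joint angles; "dq": joint speeds; "joint_efforts": joint torques, N m; "eef_pos": TCP position; "tcp_rot": TCP orientation; "contact_force": force on the tool from outside, world axes, zero at the start; "wrist_torque": the same for the moment, N m; "opening": opening from 0.0 (shut) to 1.0 (fully open); "finger_force": force on a finger pad.
Only numpy, scipy, OpenCV 4.12 (cv2) and the standard library are available. Lean on these libraries where they do the work, as an engineer would, in place of code of your own. Each camera call takes 0.05 s, during which the arm holds its last target. There are 200 camera calls.

## Working session

There is one attempt and no reset: what is moved stays moved. The work goes in short steps, Python scripts to look and compute and a tool call to move; the robot and the scene stay as the last step left them, time stands still between calls to the robot, and variables do not carry over. Pictures are saved under pics/ and viewed, at most 10 in all, crops included, and the job is handed in when it is done.

Besides the shell and the picture viewer there is one more tool, called as a command line: name --argument value ..., lists and objects as JSON in quotes. jog_arm: Moves the arm, as the interface text tells. Shift numbers are shares of 12 cm and turn numbers shares of pi/2 rad, none past 1 either way. Its arguments: {"type":"object","properties":{"increments":{"type":"array"},"force":{"type":"number"}},"required":["increments"]}

```bash
mkdir -p pics; ls; python3 - <<'E'
from plant import get_state, imaging, ctrl
import cv2,numpy as np,pickle
D={}
for n in("scene","side"):
    d=imaging.read_camera(n);D[n]=d;cv2.imwrite(f"pics/{n}0.png",d["frame"]);print(n,d["camera_matrix"].tolist(),np.round(d["extrinsics"],3).tolist())
pickle.dump(D,open("d0.pkl","wb"))
s=get_state();print(s["time"],s["eef_pos"],s["tcp_rot"],s["opening"],ctrl.finger_overhang)
E
```

```text
pics
scene [[505.84164277989214, 0.0, 318.75838925437], [0.0, 505.84164277989214, 248.8823917300238], [0.0, 0.0, 1.0]] [[0.754, -0.419, 0.505, 1.099], [0.657, 0.5, -0.564, -0.608], [-0.016, 0.758, 0.653, 0.869], [0.0, 0.0, 0.0, 1.0]]
side [[569.2535632828982, 0.0, 319.6003458994556], [0.0, 569.2535632828982, 237.57821149468705], [0.0, 0.0, 1.0]] [[1.0, 0.01, -0.002, 0.49], [-0.009, 0.743, -0.669, -0.711], [-0.005, 0.669, 0.744, 1.013], [0.0, 0.0, 0.0, 1.0]]
0.1 [0.17379502 0.65168513 0.25504629] [ 1.30027847e-01  9.91509756e-01 -1.03432795e-03 -3.05645014e-04] 0.9977560417452364 0.025
```

View pics/scene0.png

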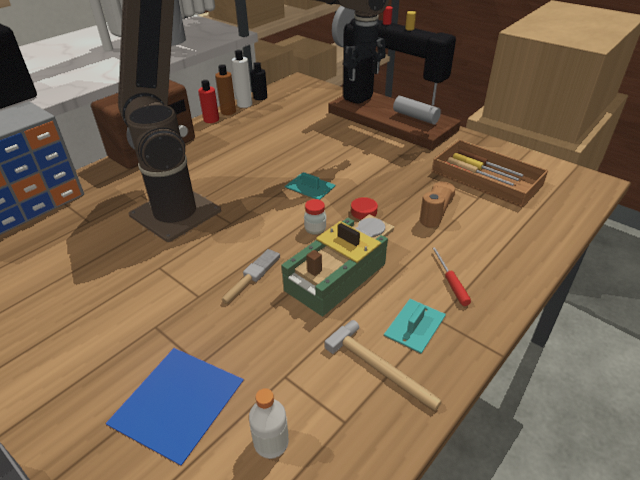

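View pics/side0.png

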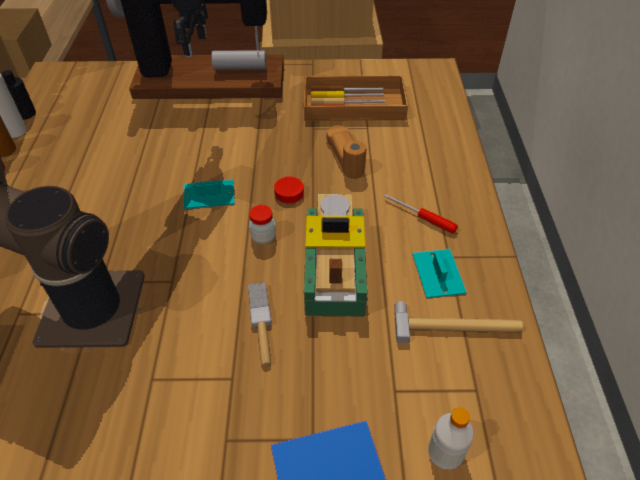

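Scene view: the yellow guard with black handle is at (350,238), post at (315,262), blue mat at (178,402). Side view: guard is at (335,230), post at (336,270), mat cut off at (330,460). Possible mistakes for the guard: the teal plates with handles at scene (311,186) and (415,322). I choose the yellow one on the bed.

```bash
cat > h.py <<'E'
import cv2,numpy as np
def ray(d,uv,z):
    K=d["camera_matrix"];E=d["extrinsics"];uv=np.atleast_2d(uv).astype(float)
    c=np.c_[(uv[:,0]-K[0,2])/K[0,0],-(uv[:,1]-K[1,2])/K[1,1],-np.ones(len(uv))]
    w=c@E[:3,:3].T;o=E[:3,3];return o+w*((z-o[2])/w[:,2])[:,None]
def world(d,m):
    v,u=np.nonzero(m);z=d["depth"][v,u];K=d["camera_matrix"]
    c=np.c_[(u-K[0,2])/K[0,0]*z,-(v-K[1,2])/K[1,1]*z,-z];E=d["extrinsics"]
    return (c@E[:3,:3].T+E[:3,3])[z>0]
def mask(d,lo,hi,box):
    m=cv2.inRange(cv2.cvtColor(d["frame"],cv2.COLOR_BGR2HSV),lo,hi);o=np.zeros_like(m)
    x0,y0,x1,y1=box;o[y0:y1,x0:x1]=m[y0:y1,x0:x1];return o
def rect(p):
    r=cv2.minAreaRect((p[:,:2]*1000).astype(np.float32));return np.round(r[0],1),np.round(r[1],1),round(r[2],1)
E
python3 - <<'E'
import pickle;from h import *
D=pickle.load(open("d0.pkl","rb"))
B={"scene":dict(y=(315,215,395,270),g=(275,220,395,315),b=(100,340,250,465)),"side":dict(y=(300,205,372,255),g=(300,200,372,320),b=(260,410,400,480))}
for n,d in D.items():
    C={"yellow":mask(d,(22,150,90),(34,255,255),B[n]["y"]),"green":mask(d,(55,60,20),(85,255,255),B[n]["g"]),"blue":mask(d,(105,120,60),(125,255,255),B[n]["b"])}
    hz={"yellow":.091,"green":.086,"blue":.004}
    for k,m in C.items():
        w=world(d,m)
        if k!="blue": top=w[abs(w[:,2]-hz[k])<.006]
        else: top=w
        v,u=np.nonzero(m);print(n,k,len(w),len(top),"z",np.round(np.percentile(w[:,2],[5,50,95]),3),"depthrect",rect(top), "ray" ,rect(ray(d,np.c_[u,v],hz[k])) if k!="green" else "")
    # everything by height: handle and post tops
    al=mask(d,(0,0,0),(180,255,255),B[n]["g"]);w=world(d,al)
    t=w[(w[:,2]>.118)&(w[:,2]<.14)];_,lab,c=cv2.kmeans(t[:,:2].astype(np.float32),2,None,(3,50,1e-5),5,cv2.KMEANS_PP_CENTERS)
    for i in(0,1):
        q=t[lab[:,0]==i];print("  top",len(q),np.round(np.median(q[:,2]),3),rect(q))
    f=d["frame"];x0,y0,x1,y1=B[n]["g"];cv2.imwrite(f"pics/crop_{n}.png",cv2.resize(f[y0-40:y1+10,x0-30:x1+30],None,fx=4,fy=4)[:600,:800])
E
```

```text
scene yellow 212 185 z [0.085 0.09  0.12 ] depthrect (array([528.1, 133.1]), array([ 90.8, 128.1]), 87.6) ray (array([528.9, 133.1]), array([ 92.9, 130.9]), 88.7)
scene green 666 624 z [0.077 0.085 0.088] depthrect (array([527.9,  89.9]), array([240.5, 126.6]), 88.8) ray 
scene blue 8197 8197 z [0.001 0.004 0.006] depthrect (array([ 512.8, -380.4]), array([181.8, 199.7]), 14.2) ray (array([ 514.5, -380.4]), array([178.9, 199. ]), 13.9)
  top 118 0.124 (array([524.1,  14.5]), array([28.5, 27.7]), 88.1)
  top 150 0.125 (array([526.6, 134.3]), array([62.6, 16.4]), 0.1)
side yellow 1428 1372 z [0.089 0.093 0.096] depthrect (array([527.1, 137.6]), array([127.9,  96.1]), 0.2) ray (array([526.5, 137.3]), array([ 92.7, 130. ]), 89.2)
side green 1914 951 z [0.011 0.08  0.09 ] depthrect (array([525.4,  90.5]), array([242., 126.]), 88.8) ray 
side blue 4880 4880 z [0.002 0.005 0.008] depthrect (array([ 500.5, -332.8]), array([179.3, 108.1]), 13.4) ray (array([ 500.7, -333.2]), array([179. , 108.3]), 13.8)
  top 156 0.126 (array([523.3,  16.1]), array([29.1, 24.3]), 88.5)
  top 218 0.127 (array([526.6, 137.2]), array([21.2, 56.1]), 89.6)
```

View pics/crop_scene.png

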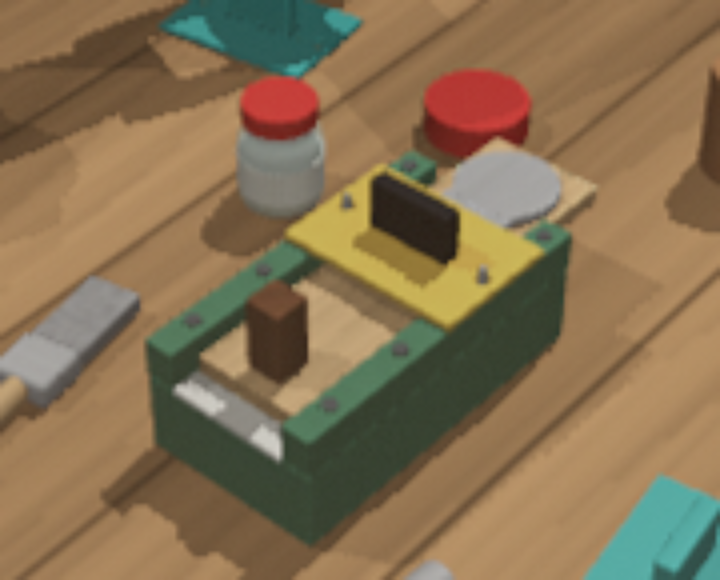

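Crop: the yellow plate with black bar handle sits on the two pins, and the post stands behind it. The sizes (90×128, bed 240×126) and heights (handle 0.126, post 0.125) match. Guard centre is about (0.528, 0.135), post (0.524, 0.015), mat (0.513, -0.380), and bed +x is about 88.9°. Moving over the handle.

jog_arm --increments '[{"dx":0.59,"dy":-0.86,"dz":0,"az":0.15,"gripper":1},{"dx":0.59,"dy":-0.86,"dz":0,"az":0.15,"gripper":1},{"dx":0.59,"dy":-0.86,"dz":0,"az":0.15,"gripper":1},{"dx":0.59,"dy":-0.86,"dz":0,"az":0.15,"gripper":1}]'

```text
$.increments[0]: bad value
```

jog_arm --increments '[{"dx":0.59,"dy":-0.86,"gripper":1},{"dx":0.59,"dy":-0.86,"gripper":1},{"dx":0.59,"dy":-0.86,"gripper":1},{"dx":0.59,"dy":-0.86,"gripper":1}]'

```text
$.increments[0]: bad value
```

jog_arm --increments '[{"dx":0.59,"dy":-0.86,"gripper":1},{"dx":0.59,"dy":-0.86,"gripper":1},{"dx":0.59,"dy":-0.86,"gripper":1},{"dx":0.59,"dy":-0.86,"gripper":1}]'

```text
$.increments[0]: bad value
```

jog_arm --increments '[{"dx":0.59,"dy":-0.86,"gripper":1},{"dx":0.59,"dy":-0.86,"gripper":1},{"dx":0.59,"dy":-0.86,"gripper":1},{"dx":0.59,"dy":-0.86,"gripper":1},{"dx":0.59,"dy":-0.86,"gripper":1}]'

```text
$.increments[0]: bad value
```

jog_arm --increments '[{"dx":0.59,"dy":-0.86,"dz":0,"ax":0,"ay":0,"az":0.15,"gripper":1},{"dx":0.59,"dy":-0.86,"dz":0,"ax":0,"ay":0,"az":0.15,"gripper":1},{"dx":0.59,"dy":-0.86,"dz":0,"ax":0,"ay":0,"az":0.15,"gripper":1},{"dx":0.59,"dy":-0.86,"dz":0,"ax":0,"ay":0,"az":0.15,"gripper":1}]'

```text
time: 0.5
eef_pos: [0.2463, 0.5466, 0.2557]
tcp_rot: [0.014, 1.0, -0.001, -0.0]
contact_force: [-0.7, 0.3, -0.4]
opening: 0.997
finger_force: 0.0
```

jog_arm --increments '[{"dx":0.59,"dy":-0.86,"dz":0,"ax":0,"ay":0,"az":0,"gripper":1},{"dx":0.59,"dy":-0.86,"dz":0,"ax":0,"ay":0,"az":0,"gripper":1},{"dx":0.59,"dy":-0.86,"dz":0,"ax":0,"ay":0,"az":0,"gripper":1},{"dx":0.59,"dy":-0.86,"dz":0,"ax":0,"ay":0,"az":0,"gripper":1}]'

```text
time: 0.9
eef_pos: [0.3167, 0.4443, 0.2561]
tcp_rot: [0.014, 1.0, -0.0, -0.0]
contact_force: [-0.2, -0.3, 0.8]
opening: 1.003
finger_force: 0.0
```

jog_arm --increments '[{"dx":0.59,"dy":-0.86,"dz":0,"ax":0,"ay":0,"az":0,"gripper":1},{"dx":0.59,"dy":-0.86,"dz":0,"ax":0,"ay":0,"az":0,"gripper":1},{"dx":0.59,"dy":-0.86,"dz":0,"ax":0,"ay":0,"az":0,"gripper":1},{"dx":0.59,"dy":-0.86,"dz":0,"ax":0,"ay":0,"az":0,"gripper":1}]'

```text
time: 1.3
eef_pos: [0.3874, 0.3419, 0.2563]
tcp_rot: [0.014, 1.0, 0.0, 0.0]
contact_force: [-0.5, 0.8, 0.6]
opening: 1.003
finger_force: 0.0
```

jog_arm --increments '[{"dx":0.59,"dy":-0.86,"dz":0,"ax":0,"ay":0,"az":0,"gripper":1},{"dx":0.59,"dy":-0.86,"dz":0,"ax":0,"ay":0,"az":0,"gripper":1},{"dx":0.59,"dy":-0.86,"dz":0,"ax":0,"ay":0,"az":0,"gripper":1},{"dx":0.59,"dy":-0.86,"dz":0,"ax":0,"ay":0,"az":0,"gripper":1},{"dx":0.59,"dy":-0.86,"dz":0,"ax":0,"ay":0,"az":0,"gripper":1}]'

```text
time: 1.8
eef_pos: [0.4568, 0.2408, 0.2561]
tcp_rot: [0.012, 1.0, 0.0, -0.001]
contact_force: [0.5, -0.5, -0.2]
opening: 0.998
finger_force: 0.0
```

jog_arm --increments '[{"dx":0.58,"dy":-0.86,"dz":0,"ax":0,"ay":0,"az":0,"gripper":1},{"dx":0.58,"dy":-0.86,"dz":0,"ax":0,"ay":0,"az":0,"gripper":1},{"dx":0.58,"dy":-0.86,"dz":0,"ax":0,"ay":0,"az":0,"gripper":1},{"dx":0.58,"dy":-0.86,"dz":0,"ax":0,"ay":0,"az":0,"gripper":1},{"dx":0.58,"dy":-0.86,"dz":0,"ax":0,"ay":0,"az":0,"gripper":1},{"dx":0.58,"dy":-0.86,"dz":0,"ax":0,"ay":0,"az":0,"gripper":1}]'

```text
time: 2.4
eef_pos: [0.5259, 0.1382, 0.2561]
tcp_rot: [0.011, 1.0, 0.0, -0.0]
contact_force: [-1.1, -0.4, -0.4]
opening: 0.997
finger_force: 0.0
```

jog_arm --increments '[{"dx":0,"dy":-0.02,"dz":-0.4,"ax":0,"ay":0,"az":0,"gripper":1},{"dx":0,"dy":-0.02,"dz":-0.8,"ax":0,"ay":0,"az":0,"gripper":0.3},{"dx":0,"dy":-0.02,"dz":-1,"ax":0,"ay":0,"az":0,"gripper":0.3},{"dx":0,"dy":-0.02,"dz":-1,"ax":0,"ay":0,"az":0,"gripper":0.3},{"dx":0,"dy":-0.02,"dz":-1,"ax":0,"ay":0,"az":0,"gripper":0.3}]'

```text
time: 2.9
eef_pos: [0.5267, 0.135, 0.1369]
tcp_rot: [0.012, 1.0, 0.0, 0.0]
contact_force: [-0.0, -0.4, -0.4]
opening: 0.648
finger_force: 0.0
```

```bash
python3 - <<'E'
from plant import imaging,get_state
import cv2
d=imaging.read_camera("side");e=imaging.read_camera("wrist");cv2.imwrite("pics/near1.png",cv2.hconcat([cv2.resize(d["frame"][130:330,240:440],(400,400)),cv2.resize(e["frame"],(400,400))]));print(get_state()["eef_pos"])
E
```

```text
[0.5282389  0.13458782 0.13893593]
```

View pics/near1.png

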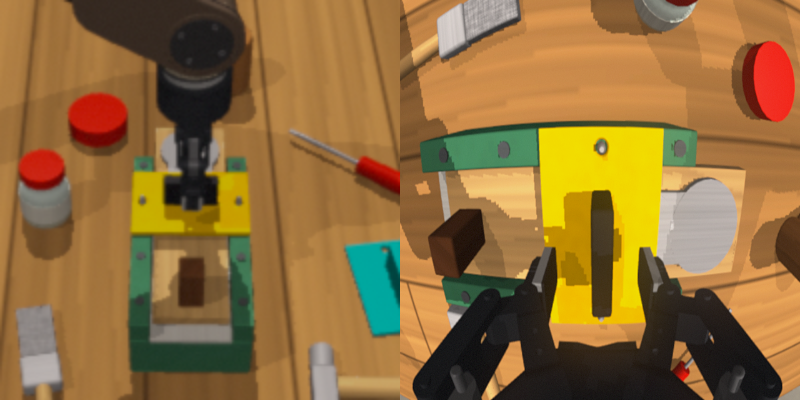

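The close view shows the handle (wrist picture, about (600,255)) between the pads (545 and 650). Lowering and closing.

jog_arm --increments '[{"dx":0,"dy":0,"dz":-0.1,"ax":0,"ay":0,"az":0,"gripper":0.3},{"dx":0,"dy":0,"dz":-0.1,"ax":0,"ay":0,"az":0,"gripper":0.3},{"dx":0,"dy":0,"dz":-0.1,"ax":0,"ay":0,"az":0,"gripper":-1},{"dx":0,"dy":0,"dz":-0.1,"ax":0,"ay":0,"az":0,"gripper":-1},{"dx":0,"dy":0,"dz":-0.1,"ax":0,"ay":0,"az":0,"gripper":-1},{"dx":0,"dy":0,"dz":-0.1,"ax":0,"ay":0,"az":0,"gripper":-1},{"dx":0,"dy":0,"dz":-0.1,"ax":0,"ay":0,"az":0,"gripper":-1},{"dx":0,"dy":0,"dz":-0.1,"ax":0,"ay":0,"az":0,"gripper":-1}]' --force 50

```text
time: 3.8
eef_pos: [0.5272, 0.1358, 0.1253]
tcp_rot: [0.013, 1.0, 0.002, 0.001]
contact_force: [-0.5, 6.5, 2.1]
opening: 0.152
finger_force: 52.6
```

jog_arm --increments '[{"dx":0,"dy":0,"dz":0.05,"ax":0,"ay":0,"az":0,"gripper":-1},{"dx":0,"dy":0,"dz":0.12,"ax":0,"ay":0,"az":0,"gripper":-1},{"dx":0,"dy":0,"dz":0.2,"ax":0,"ay":0,"az":0,"gripper":-1},{"dx":0,"dy":0,"dz":0.3,"ax":0,"ay":0,"az":0,"gripper":-1},{"dx":0,"dy":0,"dz":0.5,"ax":0,"ay":0,"az":0,"gripper":-1},{"dx":0,"dy":0,"dz":0.75,"ax":0,"ay":0,"az":0,"gripper":-1},{"dx":0,"dy":0,"dz":0.95,"ax":0,"ay":0,"az":0,"gripper":-1},{"dx":0,"dy":0,"dz":0.95,"ax":0,"ay":0,"az":0,"gripper":-1},{"dx":0,"dy":0,"dz":0.95,"ax":0,"ay":0,"az":0,"gripper":-1}]'

```text
time: 4.7
eef_pos: [0.5268, 0.1335, 0.2386]
tcp_rot: [0.013, 1.0, -0.0, 0.0]
contact_force: [-0.1, 0.2, -2.5]
opening: 0.154
finger_force: 52.1
```

```bash
python3 - <<'E'
from plant import imaging,get_state
from h import *
d=imaging.read_camera("side");s=imaging.read_camera("scene")
w=world(d,mask(d,(22,150,90),(34,255,255),(280,120,400,260)))
print(len(w),np.round(np.percentile(w[:,2],[5,50,95]),3),rect(w))
A=np.c_[w[:,:2],np.ones(len(w))];print("slope",np.linalg.lstsq(A,w[:,2],rcond=None)[0])
# post and red line now visible?
al=mask(d,(0,0,0),(180,255,255),(300,200,372,320));w=world(d,al);t=w[(w[:,2]>.118)&(w[:,2]<.135)&(w[:,1]<.06)];print("post",len(t),rect(t) if len(t)>5 else"")
for n,x in(("side",d),("scene",s)):
    r=mask(x,(0,120,80),(8,255,255),(300,200,372,320) if n=="side" else (280,225,390,310))|mask(x,(172,120,80),(180,255,255),(300,200,372,320) if n=="side" else (280,225,390,310))
    v,u=np.nonzero(r);print(n,"red",len(u),rect(ray(x,np.c_[u,v],.074)) if len(u)>4 else"")
# tall things near the mat
for n,x in (("scene",s),):
    w=world(x,np.ones((480,640),np.uint8));g=w[(w[:,2]>.02)&(w[:,2]<.3)&(w[:,1]<-.2)&(w[:,1]>-.6)&(w[:,0]>.3)&(w[:,0]<.95)];print("near mat",len(g),rect(g) if len(g) else "",g[:,2].max() if len(g) else"")
E
```

```text
1505 [0.203 0.206 0.209] (array([532.8, 246.5]), array([321.6, 162. ]), 88.6)
slope [ 0.00402142 -0.50081517  0.26464729]
post 154 (array([523.4,  16. ]), array([28.8, 24.4]), 88.8)
side red 72 (array([526. , 124.8]), array([ 3. , 77.4]), 89.3)
scene red 40 (array([523.1, 120. ]), array([ 4.8, 72.8]), 89.1)
near mat 1935 (array([ 718.6, -323.7]), array([64.3, 56. ]), 57.0) 0.15361115240476553
```

jog_arm --increments '[{"dx":0,"dy":-0.15,"dz":0,"ax":0,"ay":0,"az":0,"gripper":-1},{"dx":0,"dy":-0.4,"dz":0,"ax":0,"ay":0,"az":0,"gripper":-1},{"dx":-0.02,"dy":-0.7,"dz":0,"ax":0,"ay":0,"az":0,"gripper":-1},{"dx":-0.02,"dy":-1,"dz":0,"ax":0,"ay":0,"az":0,"gripper":-1}]'

```text
time: 5.2
eef_pos: [0.5231, 0.013, 0.236]
tcp_rot: [0.012, 1.0, 0.0, -0.002]
contact_force: [0.1, -0.6, -1.5]
opening: 0.154
finger_force: 52.1
```

jog_arm --increments '[{"dx":0,"dy":-0.3,"dz":0,"ax":0,"ay":0,"az":0,"gripper":-1},{"dx":-0.02,"dy":-0.6,"dz":0,"ax":0,"ay":0,"az":0,"gripper":-1},{"dx":-0.02,"dy":-0.9,"dz":0,"ax":0,"ay":0,"az":0,"gripper":-1}]'

```text
time: 5.5
eef_pos: [0.5207, -0.0953, 0.236]
tcp_rot: [0.013, 1.0, 0.001, -0.002]
contact_force: [0.4, 0.2, -2.4]
opening: 0.154
finger_force: 52.1
```

jog_arm --increments '[{"dx":0,"dy":-0.3,"dz":0,"ax":0,"ay":0,"az":0,"gripper":-1},{"dx":-0.02,"dy":-0.6,"dz":0,"ax":0,"ay":0,"az":0,"gripper":-1},{"dx":-0.02,"dy":-0.9,"dz":0,"ax":0,"ay":0,"az":0,"gripper":-1}]'

```text
time: 5.8
eef_pos: [0.5183, -0.2032, 0.2359]
tcp_rot: [0.013, 1.0, 0.001, -0.002]
contact_force: [0.5, -0.2, -1.6]
opening: 0.155
finger_force: 52.1
```

jog_arm --increments '[{"dx":0,"dy":-0.3,"dz":0,"ax":0,"ay":0,"az":0,"gripper":-1},{"dx":-0.02,"dy":-0.6,"dz":0,"ax":0,"ay":0,"az":0,"gripper":-1},{"dx":-0.02,"dy":-0.8,"dz":0,"ax":0,"ay":0,"az":0,"gripper":-1},{"dx":-0.02,"dy":-0.8,"dz":0,"ax":0,"ay":0,"az":0,"gripper":-1}]'

```text
time: 6.2
eef_pos: [0.516, -0.3008, 0.2359]
tcp_rot: [0.014, 1.0, 0.001, -0.001]
contact_force: [-0.3, -0.2, -1.8]
opening: 0.155
finger_force: 52.1
```

jog_arm --increments '[{"dx":-0.02,"dy":-0.3,"dz":0,"ax":0,"ay":0,"az":0,"gripper":-1},{"dx":-0.02,"dy":-0.65,"dz":-0.2,"ax":0,"ay":0,"az":0,"gripper":-1},{"dx":-0.02,"dy":-0.65,"dz":-0.5,"ax":0,"ay":0,"az":0,"gripper":-1},{"dx":-0.02,"dy":-0.65,"dz":-0.8,"ax":0,"ay":0,"az":0,"gripper":-1},{"dx":-0.02,"dy":-0.65,"dz":-1,"ax":0,"ay":0,"az":0,"gripper":-1},{"dx":-0.02,"dy":-0.65,"dz":-1,"ax":0,"ay":0,"az":0,"gripper":-1}]'

```text
time: 6.8
eef_pos: [0.5118, -0.3723, 0.1114]
tcp_rot: [0.012, 1.0, 0.005, -0.005]
contact_force: [-0.4, 0.2, -2.1]
opening: 0.152
finger_force: 52.0
```

jog_arm --increments '[{"dx":0,"dy":0,"dz":-0.15,"ax":0,"ay":0,"az":0,"gripper":-1},{"dx":0,"dy":0,"dz":-0.35,"ax":0,"ay":0,"az":0,"gripper":-1},{"dx":0,"dy":0,"dz":-0.45,"ax":0,"ay":0,"az":0,"gripper":-1},{"dx":0,"dy":0,"dz":-0.5,"ax":0,"ay":0,"az":0,"gripper":-1},{"dx":0,"dy":0,"dz":-0.53,"ax":0,"ay":0,"az":0,"gripper":-1},{"dx":0,"dy":0,"dz":-0.53,"ax":0,"ay":0,"az":0,"gripper":-1}]'

```text
time: 7.4
eef_pos: [0.5152, -0.3764, 0.0553]
tcp_rot: [0.013, 1.0, -0.0, 0.0]
contact_force: [-0.4, 0.3, -2.0]
opening: 0.151
finger_force: 52.1
```

jog_arm --increments '[{"dx":0,"dy":0,"dz":-0.04,"ax":0,"ay":0,"az":0,"gripper":-1},{"dx":0,"dy":0,"dz":-0.07,"ax":0,"ay":0,"az":0,"gripper":-1},{"dx":0,"dy":0,"dz":-0.08,"ax":0,"ay":0,"az":0,"gripper":-1},{"dx":0,"dy":0,"dz":-0.09,"ax":0,"ay":0,"az":0,"gripper":-1},{"dx":0,"dy":0,"dz":-0.1,"ax":0,"ay":0,"az":0,"gripper":-1},{"dx":0,"dy":0,"dz":-0.1,"ax":0,"ay":0,"az":0,"gripper":-1}]'

```text
time: 8.0
eef_pos: [0.515, -0.3764, 0.043]
tcp_rot: [0.013, 1.0, -0.0, 0.0]
contact_force: [-0.9, -0.2, -0.4]
opening: 0.154
finger_force: 52.3
```

jog_arm --increments '[{"dx":0,"dy":0,"dz":-0.01,"ax":0,"ay":0,"az":0,"gripper":-1},{"dx":0,"dy":0,"dz":-0.01,"ax":0,"ay":0,"az":0,"gripper":0},{"dx":0,"dy":0,"dz":-0.01,"ax":0,"ay":0,"az":0,"gripper":0},{"dx":0,"dy":0,"dz":-0.01,"ax":0,"ay":0,"az":0,"gripper":0.2},{"dx":0,"dy":0,"dz":-0.01,"ax":0,"ay":0,"az":0,"gripper":0.2},{"dx":0,"dy":0,"dz":0,"ax":0,"ay":0,"az":0,"gripper":0.2},{"dx":0,"dy":0,"dz":0.2,"ax":0,"ay":0,"az":0,"gripper":0.2},{"dx":0,"dy":0,"dz":0.5,"ax":0,"ay":0,"az":0,"gripper":0.2},{"dx":0,"dy":0,"dz":0.8,"ax":0,"ay":0,"az":0,"gripper":0.2},{"dx":0,"dy":0,"dz":1,"ax":0,"ay":0,"az":0,"gripper":0.2}]'

```text
time: 9.0
eef_pos: [0.5156, -0.377, 0.1659]
tcp_rot: [0.013, 1.0, -0.001, 0.001]
contact_force: [0.0, 0.3, -0.3]
opening: 0.598
finger_force: 0.0
```

jog_arm --increments '[{"dx":0,"dy":0.2,"dz":0.3,"ax":0,"ay":0,"az":0,"gripper":0.3},{"dx":0,"dy":0.5,"dz":0.6,"ax":0,"ay":0,"az":0,"gripper":0.3},{"dx":0,"dy":0.7,"dz":0.6,"ax":0,"ay":0,"az":0,"gripper":0.3},{"dx":0,"dy":1,"dz":0.6,"ax":0,"ay":0,"az":0,"gripper":0.3}]'

```text
time: 9.4
eef_pos: [0.5155, -0.2564, 0.2372]
tcp_rot: [0.013, 1.0, -0.002, 0.002]
contact_force: [0.6, 0.7, -0.7]
opening: 0.651
finger_force: 0.0
```

```bash
python3 - <<'E'
from plant import imaging,get_state
from h import *
s=imaging.read_camera("scene");d=imaging.read_camera("side")
m=mask(s,(22,150,90),(34,255,255),(80,320,270,470));w=world(s,m)
print(len(w),np.round(np.percentile(w[:,2],[5,50,95]),3),rect(w),get_state()["eef_pos"],get_state()["opening"])
cv2.imwrite("pics/mat.png",cv2.hconcat([cv2.resize(s["frame"][300:480,80:280],(400,360)),cv2.resize(d["frame"][180:340,250:430],(400,360))]))
b=cv2.inRange(cv2.cvtColor(d["frame"],cv2.COLOR_BGR2HSV),(0,0,0),(180,255,255));b[:]=0;b[200:330,290:390]=1
w=world(d,b);t=w[(w[:,2]>.118)&(w[:,2]<.135)];print("post",len(t),np.median(t[:,2]),rect(t))
for n,x,bx in(("side",d,(300,200,372,320)),("scene",s,(280,225,390,310))):
    r=mask(x,(0,120,80),(8,255,255),bx)|mask(x,(172,120,80),(180,255,255),bx)
    v,u=np.nonzero(r);print(n,"red",len(u),rect(ray(x,np.c_[u,v],.074)))
    g=mask(x,(55,60,20),(85,255,255),bx);w=world(x,g);w=w[abs(w[:,2]-.086)<.006];print("bed",len(w),rect(w))
E
```

```text
194 [0.005 0.008 0.011] (array([ 516.9, -379.2]), array([ 88.6, 127. ]), 88.0) [ 0.51477872 -0.25278134  0.23512298] 0.6462655305001651
post 0 nan (array([0., 0.]), array([0., 0.]), 0.0)
side red 0 (array([0., 0.]), array([0., 0.]), 0.0)
bed 233 (array([515.7,  68.1]), array([ 54.7, 235.5]), 36.3)
scene red 42 (array([523.1, 119.9]), array([ 4.8, 72.8]), 88.8)
bed 1029 (array([527.6,  88.6]), array([238.1, 126.8]), 88.6)
  return _methods._mean(a, axis=axis, dtype=dtype,
  ret = ret.dtype.type(ret / rcount)
```

View pics/mat.png

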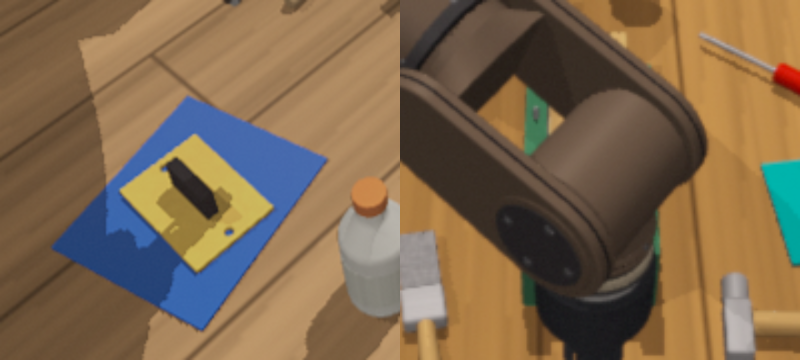

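Guard lies flat and centred on the mat (left picture, (197,200)). Now going to the post.

jog_arm --increments '[{"dx":0.03,"dy":0.4,"dz":0,"ax":0,"ay":0,"az":0,"gripper":0.5},{"dx":0.03,"dy":0.8,"dz":0,"ax":0,"ay":0,"az":0,"gripper":0.5},{"dx":0.03,"dy":1,"dz":0,"ax":0,"ay":0,"az":0,"gripper":0.5}]'

```text
time: 9.8
eef_pos: [0.5181, -0.1339, 0.2344]
tcp_rot: [0.012, 1.0, 0.0, -0.0]
contact_force: [0.6, 0.7, 0.2]
opening: 0.75
finger_force: 0.0
```

jog_arm --increments '[{"dx":0.03,"dy":0.4,"dz":0,"ax":0,"ay":0,"az":0,"gripper":0.5},{"dx":0.03,"dy":0.8,"dz":0,"ax":0,"ay":0,"az":0,"gripper":0.5},{"dx":0.03,"dy":1,"dz":0,"ax":0,"ay":0,"az":0,"gripper":0.5},{"dx":0.03,"dy":1,"dz":0,"ax":0,"ay":0,"az":0,"gripper":0.5},{"dx":0.03,"dy":1,"dz":0,"ax":0,"ay":0,"az":0,"gripper":0.5}]'

```text
time: 10.3
eef_pos: [0.5222, -0.0165, 0.2347]
tcp_rot: [0.012, 1.0, -0.0, 0.0]
contact_force: [0.5, 0.1, -0.2]
opening: 0.75
finger_force: 0.0
```

jog_arm --increments '[{"dx":0.01,"dy":0.27,"dz":0,"ax":0,"ay":0,"az":0,"gripper":0.5},{"dx":0.01,"dy":0.27,"dz":-0.3,"ax":0,"ay":0,"az":0,"gripper":0.5},{"dx":0.01,"dy":0.27,"dz":-0.6,"ax":0,"ay":0,"az":0,"gripper":0.5},{"dx":0.01,"dy":0.27,"dz":-0.6,"ax":0,"ay":0,"az":0,"gripper":0.5},{"dx":0.01,"dy":0.27,"dz":-0.6,"ax":0,"ay":0,"az":0,"gripper":0.5}]'

```text
time: 10.8
eef_pos: [0.5232, 0.0149, 0.1626]
tcp_rot: [0.013, 1.0, -0.0, -0.001]
contact_force: [-0.7, -0.1, -0.4]
opening: 0.755
finger_force: 0.0
```

```bash
python3 - <<'E'
from plant import imaging,get_state
import cv2
print(get_state()["eef_pos"]);d=imaging.read_camera("scene");e=imaging.read_camera("wrist");cv2.imwrite("pics/near2.png",cv2.hconcat([cv2.resize(d["frame"][170:320,260:410],(400,400)),cv2.resize(e["frame"],(400,400))]))
E
```

```text
[0.52323945 0.01488878 0.1626341 ]
```

View pics/near2.png

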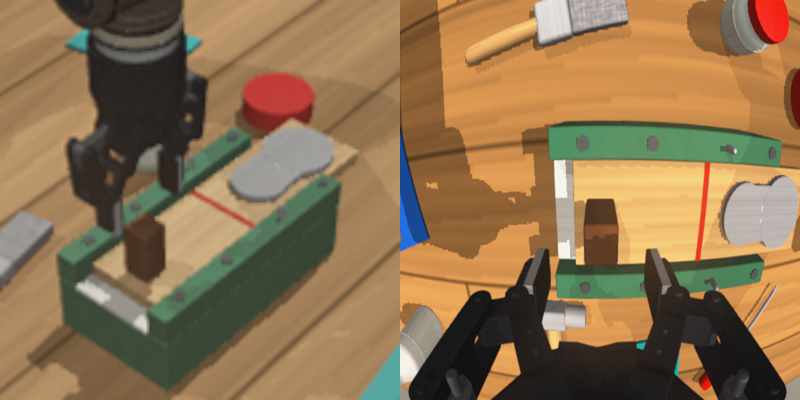

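The wrist picture shows the post (600,232) midway between the pads (540, 655), and the red line at (702,210). Lowering and gripping.

jog_arm --increments '[{"dx":0,"dy":0,"dz":-0.25,"ax":0,"ay":0,"az":0,"gripper":0.5},{"dx":0,"dy":0,"dz":-0.45,"ax":0,"ay":0,"az":0,"gripper":0.5},{"dx":0,"dy":0,"dz":-0.45,"ax":0,"ay":0,"az":0,"gripper":0.5},{"dx":0,"dy":0,"dz":-0.45,"ax":0,"ay":0,"az":0,"gripper":-1},{"dx":0,"dy":0,"dz":-0.45,"ax":0,"ay":0,"az":0,"gripper":-1},{"dx":0,"dy":0,"dz":-0.45,"ax":0,"ay":0,"az":0,"gripper":-1},{"dx":0,"dy":0,"dz":-0.45,"ax":0,"ay":0,"az":0,"gripper":-1},{"dx":0,"dy":0,"dz":-0.45,"ax":0,"ay":0,"az":0,"gripper":-1},{"dx":0,"dy":0,"dz":-0.45,"ax":0,"ay":0,"az":0,"gripper":-1}]' --force 60

```text
time: 11.8
eef_pos: [0.5249, 0.0161, 0.1113]
tcp_rot: [0.013, 1.0, -0.0, 0.002]
contact_force: [-0.0, 1.7, 6.8]
opening: 0.297
finger_force: 60.2
```

```bash
cat > m.py <<'E'
from plant import imaging,get_state
from h import *
def go(red):
    s=get_state();print(s["time"],s["eef_pos"],s["contact_force"],s["wrist_torque"],s["finger_force"])
    for n,bx in(("scene",(260,200,400,315)),("side",(295,190,372,320))):
        x=imaging.read_camera(n)
        if n=="scene": cv2.imwrite("pics/last.png",cv2.resize(x["frame"][180:310,290:420],(520,520)))
        m=np.array(mask(x,(0,150,80),(8,255,255),bx)|mask(x,(172,150,80),(180,255,255),bx))
        v,u=np.nonzero(m);w=ray(x,np.c_[u,v],.074);k=(abs(w[:,1]-red)<.02)&(abs(w[:,0]-.526)<.045);w=w[k]
        g=world(x,mask(x,(55,60,20),(85,255,255),bx));g=g[abs(g[:,2]-.086)<.006]
        print(n,"red",len(w),rect(w) if len(w)>3 else"","bed",len(g),rect(g))
E
python3 -c "import m;m.go(.12)"
```

```text
11.8 [0.52487325 0.01614646 0.11127715] [-0.02365117  1.65784048  6.81368697] [0.31805723 0.12579015 0.04390991] 60.24994611740112
scene red 36 (array([523.9, 118.5]), array([ 5.1, 71. ]), 87.4) bed 813 (array([527.5,  89.1]), array([240. , 126.6]), 88.7)
side red 9 (array([491.7, 125.3]), array([3. , 8.9]), 89.3) bed 1395 (array([525.8,  92.1]), array([243.8, 125.9]), 88.7)
```

jog_arm --increments '[{"dx":0,"dy":0.04,"dz":0,"ax":0,"ay":0,"az":0,"gripper":-1},{"dx":0,"dy":0.12,"dz":0,"ax":0,"ay":0,"az":0,"gripper":-1},{"dx":0.01,"dy":0.2,"dz":0,"ax":0,"ay":0,"az":0,"gripper":-1},{"dx":0.01,"dy":0.28,"dz":0,"ax":0,"ay":0,"az":0,"gripper":-1},{"dx":0.01,"dy":0.36,"dz":0,"ax":0,"ay":0,"az":0,"gripper":-1},{"dx":0.01,"dy":0.44,"dz":0,"ax":0,"ay":0,"az":0,"gripper":-1},{"dx":0.01,"dy":0.5,"dz":0,"ax":0,"ay":0,"az":0,"gripper":-1},{"dx":0.01,"dy":0.55,"dz":0,"ax":0,"ay":0,"az":0,"gripper":-1},{"dx":0.01,"dy":0.58,"dz":0,"ax":0,"ay":0,"az":0,"gripper":-1},{"dx":0.01,"dy":0.58,"dz":0,"ax":0,"ay":0,"az":0,"gripper":-1}]'

```text
time: 12.9
eef_pos: [0.5266, 0.085, 0.1114]
tcp_rot: [0.012, 1.0, -0.001, 0.003]
contact_force: [1.2, -3.6, 5.1]
opening: 0.294
finger_force: 60.1
```

```bash
python3 -c "import m;m.go(.189)"
```

```text
12.9 [0.52660198 0.0850401  0.11140259] [ 1.22221439 -3.55240668  5.09967433] [-0.17331746  0.02298592  0.01270085] 60.11277794837952
scene red 32 (array([528.1, 187.2]), array([ 4.3, 66.3]), 88.6) bed 844 (array([526.9,  89.3]), array([240.2, 128.6]), 88.7)
side red 34 (array([528.9, 193.8]), array([ 6.4, 77.8]), 89.2) bed 1527 (array([525.6,  91.6]), array([239.8, 125.9]), 88.9)
```

View pics/last.png

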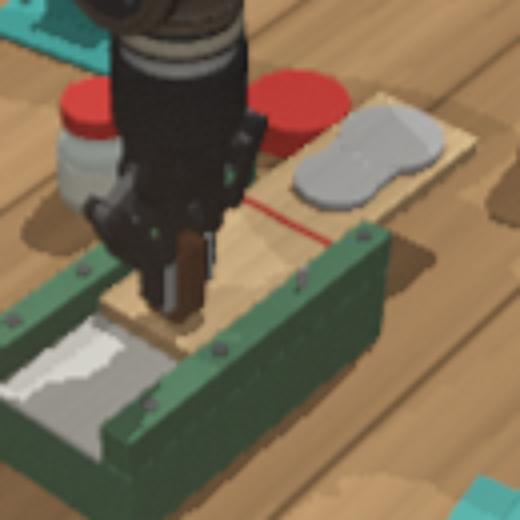

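jog_arm --increments '[{"dx":0,"dy":0.04,"dz":0,"ax":0,"ay":0,"az":0,"gripper":-1},{"dx":0,"dy":0.08,"dz":0,"ax":0,"ay":0,"az":0,"gripper":-1},{"dx":0,"dy":0.12,"dz":0,"ax":0,"ay":0,"az":0,"gripper":-1},{"dx":0,"dy":0.15,"dz":0,"ax":0,"ay":0,"az":0,"gripper":-1},{"dx":0,"dy":0.17,"dz":0,"ax":0,"ay":0,"az":0,"gripper":-1},{"dx":0,"dy":0.17,"dz":0,"ax":0,"ay":0,"az":0,"gripper":-1},{"dx":0,"dy":0.17,"dz":0,"ax":0,"ay":0,"az":0,"gripper":-1}]'

```text
time: 13.7
eef_pos: [0.5267, 0.105, 0.1115]
tcp_rot: [0.012, 1.0, -0.001, 0.003]
contact_force: [-0.1, -3.7, 5.6]
opening: 0.298
finger_force: 60.2
```

```bash
python3 -c "import m;m.go(.21)
from plant import imaging;from h import *
x=imaging.read_camera('side');cv2.imwrite('pics/end_side.png',cv2.resize(x['frame'][160:260,285:385],(600,600)))
for n,bx in (('scene',(330,200,420,315)),('side',(295,190,372,250))):
    x=imaging.read_camera(n);v,u=np.nonzero(mask(x,(55,60,20),(85,255,255),bx));w=ray(x,np.c_[u,v],.086)
    for lo,hi in((.46,.482),(.571,.593)):
        k=w[(w[:,0]>lo)&(w[:,0]<hi)&(w[:,1]<.25)]; print(n,'rail end y',np.round(np.sort(k[:,1])[-6:],4))
"
```

```text
13.7 [0.52669751 0.10498009 0.11151576] [-0.07988742 -3.71287915  5.55473857] [-0.53555161  0.04007069  0.08750099] 60.19450664520264
scene red 30 (array([529.6, 207.1]), array([ 4.3, 64.8]), 88.6) bed 883 (array([528.3,  89.2]), array([237.3, 127.7]), 88.2)
side red 24 (array([528.3, 213. ]), array([ 6.5, 76.3]), 89.2) bed 1524 (array([525.7,  91.2]), array([241.8, 126. ]), 88.8)
scene rail end y [0.1383]
scene rail end y [0.2028 0.2028 0.2043 0.2043 0.2043 0.2059]
side rail end y [0.2115 0.2116 0.2116 0.2116 0.2117 0.2117]
side rail end y [0.2101 0.2102 0.2102 0.2102 0.2102 0.2103]
```

View pics/end_side.png

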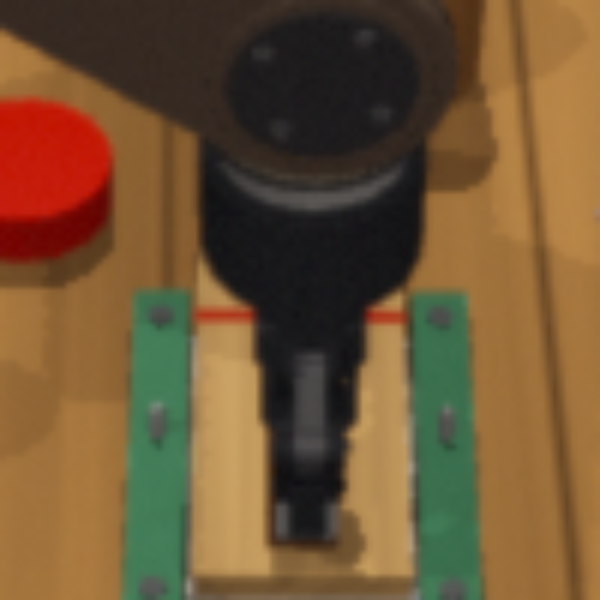

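jog_arm --increments '[{"dx":0,"dy":0,"dz":0,"ax":0,"ay":0,"az":0,"gripper":-1},{"dx":0,"dy":0,"dz":0,"ax":0,"ay":0,"az":0,"gripper":-1},{"dx":0,"dy":0,"dz":0,"ax":0,"ay":0,"az":0,"gripper":-1}]'

```text
time: 14.25
eef_pos: [0.5267, 0.105, 0.1115]
tcp_rot: [0.012, 1.0, -0.001, 0.003]
contact_force: [-0.5, -3.8, 5.7]
opening: 0.298
finger_force: 60.2
```

```bash
python3 -c "
from plant import imaging;from h import *
x=imaging.read_camera('scene');w=world(x,np.ones((480,640),np.uint8))
k=w[(abs(w[:,0]-.528)<.035)&(w[:,2]>.06)&(w[:,2]<.095)]
for a in(-.02,.15,.19,.22,.25,.28,.31,.34):
    q=k[(k[:,1]>a)&(k[:,1]<a+.03)];print(a,len(q),np.round(np.median(q[:,2]),4) if len(q) else '')
"
```

```text
-0.02 68 0.0608
0.15 175 0.0736
0.19 201 0.0735
0.22 237 0.0745
0.25 198 0.0785
0.28 197 0.0784
0.31 168 0.0789
0.34 68 0.0749
```

Board top is 74 mm at both the line and the nose (the sole plate reads higher), so it is level. The line is at the edge and the pose is steady. Handing in.

```bash
python3 -c "from plant import job;print(job.sign_off())"
```

```text
the job is handed in; nothing more can be done
None
```

I handed the job in at about 14 s of robot time, and the sign-off returned no verdict: the guard lies flat and released on the mat, and the board is held level by its post with the red line at the bed's front edge (to about 2 mm by camera).

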